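# Load the glaze shaker and set its speed

## Robot

A 6-joint arm with a two-finger parallel gripper is mounted at the origin on the work surface. World frame = base frame: x ahead of the robot, y to its left, z up, the work surface at z = 0. Lengths are in mm, angles in rad, forces in N, time in s.
With the tool pointing down it reaches from about 275 to 750 mm from the base axis. Payload 10.2 kg.
Tool frame: the origin (TCP) lies between the finger pads; the fingertips stand 17 mm ahead of it and the grasp point (between the pads) lies 2 mm behind it (tips_ahead is the distance from the TCP to the fingertips, in mm); z points along the fingers, y is the line along which they close (so a half turn about z gives the same grasp; the last joint's range is limited). The gripper opens to 85 mm and grips with 20 to 120 N. Pads are 22 mm wide; open, the fingers measure 114 mm over their backs; the gripper's body (76 mm by 85 mm) begins 54 mm behind the grasp point. The pads swing forward as they close: fully open they stand 13 mm farther back than shut.
Start: joints at [0.926, 0.313, 1.498, -0, 1.331, -0.223], TCP at [214.95, 478.986, 248.294] pointing down, gripper open.
Joint ranges: [-2.94, 2.94], [-0.97, 2.17], [0.19, 2.56], [-1.23, 4.37], [0.02, 3.11], [-2.88, 2.88]. Speed limits (rad/s): [2.39, 2.39, 3.01, 3.14, 3.14, 3.14].

## Interface

Orientations are given as a unit quaternion [w, x, y, z].
In Python, from rig import sense, capture, finish_job, boxes_of, tips_ahead gives the robot as it stands.
- The arm moves only by the tool drive_tool, never from a script. Its argument "commands" is text: rows parted by semicolons, each of 7 numbers parted by spaces: the shift along the world's x, y, z in units of 0.1 m (1.0 is 0.1 m), then the turn, a rotation vector about the world's x, y, z in units of pi/4 rad (1.0 is pi/4 rad), then the opening in per cent of the stroke, from 0 (shut) to 100 (fully open). A call has 1 to 20 rows; each row shifts and turns the commanded pose from where the row before left it; what a row does not reach is not made up. A row lasts 1/12 s, in which the tool goes at most 41.7 mm and 7.16 degrees, less where a joint would pass 70% of its speed; a pose out of reach is approached as far as the arm can. A call with a number of a shift or a turn outside -1 to 1 is refused whole. A call with a gripper value outside its range is refused whole. The fingers move at their own pace and stop on an object; "force" is the grip in N (left out, the last holds). Time passes only in rows, so rows that do not move let the fingers close. It gives the time, the measured TCP pose, the force, the opening and the grip force at its end, in the units of the state.
- sense(): the state, without advancing time (a new reading comes with each control period).
- capture(name): name is "scene" or "top"; returns a dict with "pixels" (384x512x3 uint8, blue, green, red), "fov_y" (degrees; the focal length in pixels is half the picture's height over the tangent of half this angle, whatever the lens; pixels are square), "cx", "cy" (the principal point, pixels), "position" and "attitude" of the camera in the world. Camera axes: x right, y down, z forward; pixel columns grow to the right and rows downward; lengths in mm; the calibration is good to about 2 mm. A picture is of the moment at which its call begins. There is no depth.
- finish_job(): hands the job in; it is judged then, once.
Trained networks look in a picture, given as the dict that the camera call returned (one of the last four; its "shot" number tells which), for a name from the list of things; names that differ only in an ending like _2 or _b are one class to them, and where a whole thing is asked for, a point or a joint stands for the part that bears it (a point fixed in the world has none). Each returns a list of dicts, best first, with "confidence" (0 to 1); they miss things now and then, are a little off and sometimes report something else, mostly with a low value. They report only what shows in the picture. A call takes as long as a camera call. They do not tell look-alikes from the thing itself.
- boxes_of(picture, name): "position" ([column, row] in pixels, amid what is visible of it).
The state is a dict: "time_s": time; "joints": joint angles; "dq": joint speeds; "tau": joint torques, N m; "eef_pos": TCP position; "ee_rot": TCP orientation; "force": force on the tool from outside, world axes, zero at the start; "wrist_torque": the same for the moment, N m; "grip_width": opening from 0.0 (shut) to 1.0 (fully open); "grip_force": force on a finger pad.
Only numpy, scipy, OpenCV 4.12 (cv2) and the standard library are available. Lean on these libraries where they do the work, as an engineer would, in place of code of your own. Each camera call takes 0.05 s, during which the arm holds its last target. There are 200 camera calls.

## Task

Get the glaze shaker running for the next batch: first pull the speed lever right back to its stop, then stand every white glaze pot upright in the shaker's tray, one to a cell, with its push-in cap pressed fully home, and only then fit the hold-down plate over both posts so that it lies flat and fully down on their shoulders. Last of all push the speed lever up until it lines up with the brass tab on its scale, without shifting the tab.

Things in the scene. Friction and masses are not known exactly. Their poses are not given: they have to be found in the camera images.
- pot0: White straight-sided plastic glaze pot, 48 mm diameter, rim 52 mm high, about 0.2 kg, standing on the table. Origin: centre of its underside, z up. It carries a grey push-in cap whose 42 mm wide, 4 mm thick flange stands 8 mm above the rim when not pressed in (top 64 mm above the pot's underside) and lies on the rim when home (top 56 mm). May be absent.
- pot1: White straight-sided plastic glaze pot, 48 mm diameter, rim 52 mm high, about 0.2 kg, standing on the table. Origin: centre of its underside, z up. It carries a grey push-in cap whose 42 mm wide, 4 mm thick flange stands 8 mm above the rim when not pressed in (top 64 mm above the pot's underside) and lies on the rim when home (top 56 mm). May be absent.
- pot2: White straight-sided plastic glaze pot, 48 mm diameter, rim 52 mm high, about 0.2 kg, standing on the table. Origin: centre of its underside, z up. It carries a grey push-in cap whose 42 mm wide, 4 mm thick flange stands 8 mm above the rim when not pressed in (top 64 mm above the pot's underside) and lies on the rim when home (top 56 mm). May be absent.
- cap0 (a joint): How far this pot's cap has been pushed in: 0 = fully proud, 0.008 m = fully home, flange on the rim. The cap moves straight down under about 6 N, stays where it is left and cannot come off. None if the pot is absent.
- cap1 (a joint): How far this pot's cap has been pushed in: 0 = fully proud, 0.008 m = fully home, flange on the rim. The cap moves straight down under about 6 N, stays where it is left and cannot come off. None if the pot is absent.
- cap2 (a joint): How far this pot's cap has been pushed in: 0 = fully proud, 0.008 m = fully home, flange on the rim. The cap moves straight down under about 6 N, stays where it is left and cannot come off. None if the pot is absent.
- plate: Hold-down plate: aluminium, 64 mm (its x) by 300 mm (its y) by 8 mm thick, 0.35 kg, lying flat on the table. A through hole of 16 mm diameter at 132 mm either side of the centre along its y axis. In its middle a wooden grip stands up: 16 mm thick (x), 64 mm long (y), from 8 to 50 mm above the underside. Origin: centre of the underside, z up. Either way round will do.
- tray_mid (a point): Centre of the shaker's tray floor, 60 mm above the table; the point's axes are the shaker's own (x away from the robot, y along the row of cells, z up). Three cells in a row, centres at y = -67, 0 and +67 mm; each is 62 mm square, with walls 5 mm thick that rise 9 mm above the floor.
- shaker: The fixed glaze shaker: grey base 130 mm (x) by 320 mm (y), 55 mm high, tray and two posts on top. Origin: centre of its underside, axes as the tray's. The plate, when home, has its underside 59 mm above the tray floor, 3 mm over the tops of caps that are home; a cap left proud holds it up.
- post_left (a point): Shoulder of the shaker's post at +y (132 mm from the tray's centre): centre of the 24 mm wide flat shoulder, 119 mm above the table, on which the plate rests. A 10 mm pin stands 22 mm above the shoulder, its last 9 mm tapering to 4 mm.
- post_right (a point): The same for the post at -y (132 mm from the tray's centre).
- speed_lever (a joint): Angle of the speed lever on the separate grey control box (120 x 90 x 55 mm, fixed to the table): 0 = at the stop, leaning 0.6 rad towards the robot side (the box's -x); 0.6 = upright; 1.2 = the far end, leaning to +x. It turns about the box's y axis, stays where it is left, and takes about 2 N at the knob.
- lever_knob (a point): Centre of the black knob at the lever's end, 120 mm from the hinge: a cylinder 22 mm in diameter and 26 mm long with flat ends, lying along the hinge axis. The point's y axis is the hinge axis; it turns with the lever.
- lever_hinge (a point): Point on the lever's hinge axis under the knob, 40 mm above the table; its axes are the control box's (x away from the robot, y the hinge axis, z up).
- mark (a joint): Angle of the small brass tab on the steel scale arc beside the lever, measured just as the lever's: when both read the same, the lever lines up with the tab. Tight: it stays where it was set unless forced.
- mark_tab (a point): Centre of the brass tab, 9 x 10 x 14 mm, 66 mm from the hinge axis and 22 mm to the box's +y side of the lever's plane. The scale arc it rides on is a 6 mm bar at 62 mm from the hinge axis.
Mind the look-alikes: they are no part of the job. What is shaped like the pot0 but purple is not meant. What is shaped like the pot1 but green is not meant.

How it is judged:
By the outcome, as a careful person would: the job done as asked, in the order asked, and still so for the second after the job is handed in, with the robot touching nothing.
Of pot0, pot1, pot2 only 2 to 3 are there at a start; the rules pass over those that are not, and their reading is None.
At some moment in a run one of pot0, pot1, pot2, plate may be knocked a few centimetres aside while the robot is not near it.
It also fails if it takes over 210 s, if anything falls off the work surface, if the arm or the gripper's body presses on something with over 40 N, if the wrist force passes 120 N, or if a joint passes its speed limit or range.

## Working session

There is one attempt and no reset: what is moved stays moved. The work goes in short steps, Python scripts to look and compute and a tool call to move; the robot and the scene stay as the last step left them, time stands still between calls to the robot, and variables do not carry over. Pictures are saved under pics/ and viewed, at most 14 in all, crops included, and the job is handed in when it is done.

Besides the shell and the picture viewer there is one more tool, called after "Request:" as name(argument=value, ...) on one line, values as JSON. drive_tool: Moves the arm, as the interface text tells. Shifts and turns lie within -1 to 1; 1 stands for 0.1 m of shift or pi/4 rad of turn. Its arguments: {"type":"object","properties":{"commands":{"type":"string"},"force":{"type":"number"}},"required":["commands"]}

```bash
ls; mkdir -p pics; cat > h.py <<'E'
import numpy as np,cv2,json
from scipy.spatial.transform import Rotation as R
from rig import sense,capture,finish_job,boxes_of,tips_ahead
def cam(c):
    f=c["pixels"].shape[0]/2/np.tan(np.radians(c["fov_y"])/2)
    q=np.array(c["attitude"]);M=R.from_quat(np.r_[q[1:],q[0]]).as_matrix() if q.size==4 else q
    return f,M,np.array(c["position"])
def unproj(c,uv,z):
    f,M,p=cam(c);d=M@np.array([(uv[0]-c["cx"])/f,(uv[1]-c["cy"])/f,1.])
    return p+d*(z-p[2])/d[2]
def proj(c,X):
    f,M,p=cam(c);v=M.T@(np.array(X,float)-p)
    return np.array([c["cx"]+f*v[0]/v[2],c["cy"]+f*v[1]/v[2]])
E
python3 - <<'E'
from h import *
for n in("scene","top"):
    c=capture(n);cv2.imwrite(f"pics/{n}0.png",c["pixels"])
    print(n,{k:v for k,v in c.items() if k!="pixels"})
    for o in("pot0","plate","shaker","lever_knob","mark_tab","post_left","lever_hinge","tray_mid"):
        try: print(o,[(np.round(b["position"]).tolist(),round(b["confidence"],2)) for b in boxes_of(c,o)])
        except Exception as e: print(o,e)
print(sense(),tips_ahead)
E
```

```text
pics
scene {'fov_y': 45.85851755147078, 'cx': 260.1732195159589, 'cy': 194.98604408876352, 'position': array([1071.89908075, -703.80784023,  902.44917682]), 'attitude': array([-0.39155985,  0.86388877,  0.29115142, -0.12493171]), 'shot': 1}
pot0 [([256.0, 179.0], 0.8), ([290.0, 176.0], 0.78), ([203.0, 225.0], 0.77), ([227.0, 212.0], 0.69)]
plate [([165.0, 311.0], 0.72)]
shaker [([279.0, 248.0], 0.84)]
lever_knob [([315.0, 124.0], 0.44), ([165.0, 314.0], 0.18)]
mark_tab []
post_left [([276.0, 243.0], 0.57)]
lever_hinge []
tray_mid [([272.0, 245.0], 0.61), ([315.0, 155.0], 0.55)]
top {'fov_y': 43.830715878267355, 'cx': 260.59587606457455, 'cy': 187.64530519674977, 'position': array([ 419.58275006,   12.16733929, 1353.92773101]), 'attitude': array([-0.03920111,  0.71114277, -0.70069261,  0.04206071]), 'shot': 2}
pot0 [([302.0, 231.0], 0.83), ([272.0, 230.0], 0.71), ([207.0, 239.0], 0.5)]
plate [([384.0, 206.0], 0.71), ([136.0, 215.0], 0.37)]
shaker [([276.0, 162.0], 0.91)]
lever_knob [([126.0, 204.0], 0.66), ([276.0, 164.0], 0.37)]
mark_tab []
post_left [([273.0, 166.0], 0.66)]
lever_hinge [([134.0, 214.0], 0.75)]
tray_mid [([275.0, 163.0], 0.81)]
{'time_s': 0.9, 'joints': array([ 9.25626010e-01,  3.12867733e-01,  1.49767614e+00,  1.03696326e-05,
        1.33095804e+00, -2.23414236e-01]), 'dq': array([ 8.49358433e-05,  1.73300739e-03,  2.24011401e-03, -8.38562585e-04,
        1.14300220e-03,  1.16512837e-03]), 'tau': array([-3.92460734e-04, -4.12158287e+01, -2.59893680e+01, -2.34199761e-04,
        5.52655383e-04, -2.80376938e-06]), 'eef_pos': array([214.94582462, 479.00716249, 248.31968691]), 'ee_rot': array([1.45199569e-05, 2.09319774e-01, 9.77847243e-01, 4.32744036e-05]), 'force': array([ 0.35954636, -0.23727079, -0.63398214]), 'wrist_torque': array([0.00022638, 0.04306215, 0.03032115]), 'grip_force': 0.0, 'grip_width': 1.0009201189280783} 17.0
```

```bash
python3 - <<'E'
import cv2
for n in("scene","top"):
    i=cv2.imread(f"pics/{n}0.png")
    cv2.imwrite(f"pics/{n}0b.png",cv2.resize(i,(800,600),interpolation=cv2.INTER_CUBIC))
E
```

```text
(no output)
```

View pics/top0b.png

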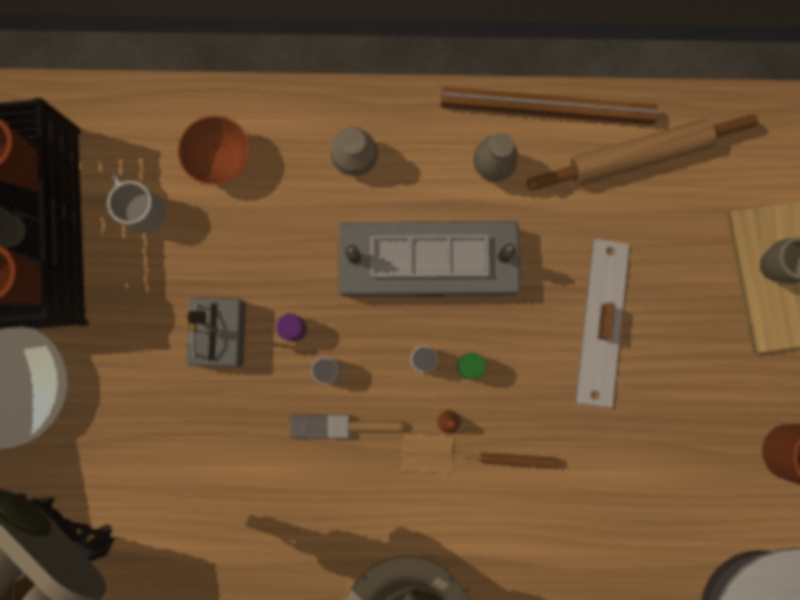

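View pics/scene0b.png

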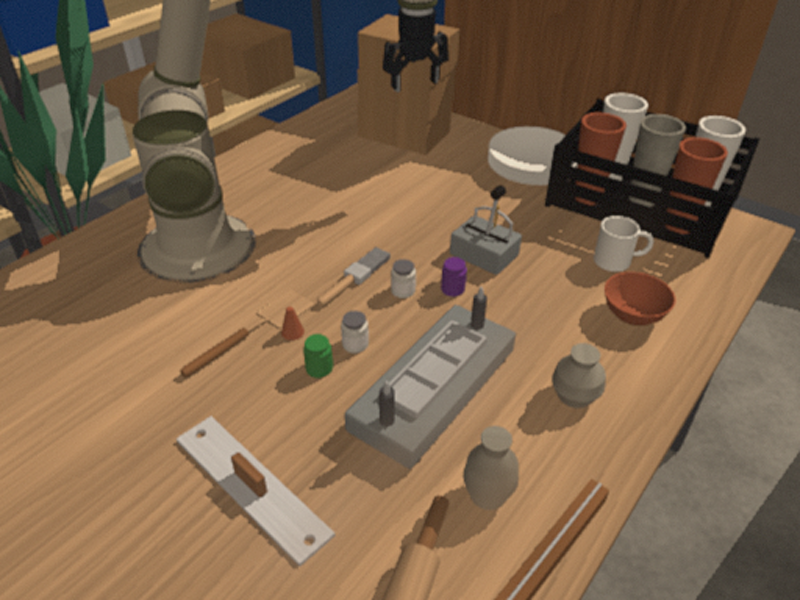

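The top view shows two white pots, at about (325,370) and (424,358) in the 800-px picture. Purple (291,327) and green (472,366) are the look-alikes. The shaker is at (430,258), the plate at (604,323) and the lever box at (215,332). Next, an enlarged composite of the lever and pots.

```bash
python3 - <<'E'
from h import *
t=cv2.imread("pics/top0.png");s=cv2.imread("pics/scene0.png")
z=lambda i,x,y,w,h:cv2.resize(i[y:y+h,x:x+w],(400,300),interpolation=cv2.INTER_CUBIC)
g=lambda a:np.clip(a.astype(float)*1.6,0,255).astype(np.uint8)
cv2.imwrite("pics/c1.png",g(np.vstack([np.hstack([z(t,110,180,64,48),z(s,280,110,64,48)]),np.hstack([z(t,170,195,144,108),z(s,180,150,128,96)])])))
c=capture("top")
for n,u,h in(("potA",(325,370),58),("potB",(424,358),58),("purple",(291,327),55),("green",(472,366),55),("plate",(603,323),25),("hole+",(610,251),8),("hole-",(595,395),8),("grip",(607,322),50),
 ("postL",(352,252),130),("postR",(508,252),130),("trayTL",(371,235),69),("trayTR",(491,236),69),("trayBR",(490,278),69),("trayBL",(370,278),69),("boxTL",(190,298),55),("boxTR",(244,298),55),("boxBL",(187,364),55),("boxBR",(243,368),55),("knob",(197,317),150)):
    print(n,np.round(unproj(c,np.array(u)/1.5625,h)).tolist())
E
```

```text
potA [434.0, 148.0, 58.0]
potB [457.0, -23.0, 58.0]
purple [507.0, 210.0, 55.0]
green [444.0, -106.0, 55.0]
plate [525.0, -343.0, 25.0]
hole+ [658.0, -362.0, 8.0]
hole- [397.0, -331.0, 8.0]
grip [525.0, -343.0, 50.0]
postL [629.0, 101.0, 130.0]
postR [633.0, -159.0, 130.0]
trayTL [670.0, 73.0, 69.0]
trayTR [671.0, -137.0, 69.0]
trayBR [597.0, -136.0, 69.0]
trayBL [594.0, 73.0, 69.0]
boxTL [555.0, 388.0, 55.0]
boxTR [557.0, 293.0, 55.0]
boxBL [440.0, 388.0, 55.0]
boxBR [435.0, 290.0, 55.0]
knob [515.0, 348.0, 150.0]
```

View pics/c1.png

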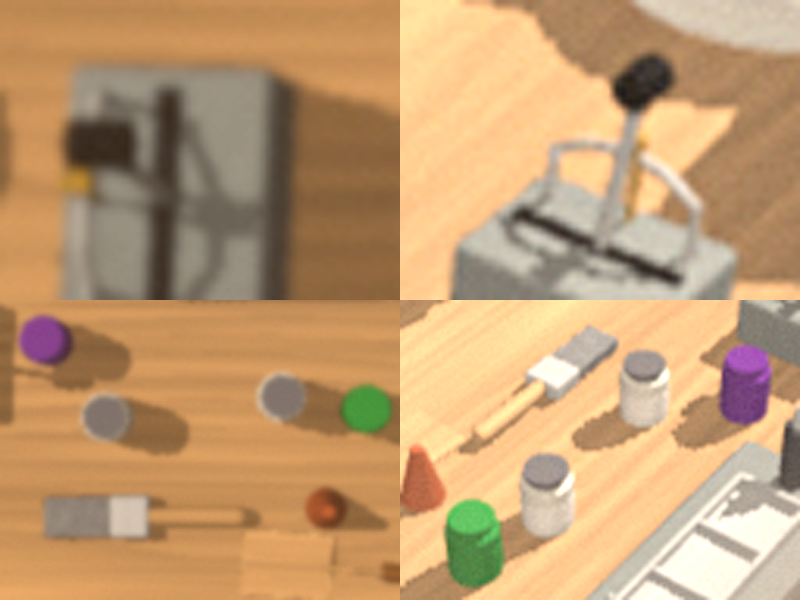

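Two white pots are there, in the lower crops: A at top px ~(208,237) and B ~(271,229). Both have grey caps standing on white walls, while purple and green are solid-coloured look-alikes. In the upper crops the knob leans slightly to +x, with the brass tab just behind it. Next I'll triangulate.

```bash
cat >> h.py <<'E'
def tri(cs,uvs):
    A=np.zeros((3,3));b=np.zeros(3)
    for c,u in zip(cs,uvs):
        f,M,p=cam(c);d=M@np.array([(u[0]-c["cx"])/f,(u[1]-c["cy"])/f,1.]);d/=np.linalg.norm(d)
        P=np.eye(3)-np.outer(d,d);A+=P;b+=P@p
    X=np.linalg.solve(A,b);return X,[np.round(proj(c,X)-u,1).tolist() for c,u in zip(cs,uvs)]
def blob(c,fn,box):
    x,y,w,h=box;i=c["pixels"][y:y+h,x:x+w].astype(int);m=fn(i)
    n,l,s,ce=cv2.connectedComponentsWithStats(m.astype(np.uint8))
    return [(np.round(ce[k]+[x,y],1).tolist(),int(s[k,4])) for k in range(1,n) if s[k,4]>3]
brass=lambda i:(i[...,2]-i[...,0]>60)&(i[...,1]-i[...,0]>35)&(i[...,2]>90)
black=lambda i:i.max(-1)<45
E
python3 - <<'E'
from h import *
s=capture("scene");t=capture("top")
np.set_printoptions(suppress=True,precision=1)
print(t["pixels"][206:212,118:128].tolist())
print("S",s["pixels"][132:146:2,376//1-60:385-58].tolist()[:0])
print("black t",blob(t,black,(115,190,40,45)),"s",blob(s,black,(300,112,50,40)))
for th in(45,60,75):
  d=lambda i:(i[...,2]-i[...,0]>th)&(i[...,1]>0.6*i[...,2])
  print(th,"brass t",blob(t,d,(117,200,12,14)),"s",blob(s,d,(312,125,14,24)))
E
```

```text
[[[58, 95, 131], [53, 88, 121], [42, 70, 97], [29, 54, 74], [22, 46, 63], [21, 43, 58], [25, 40, 51], [31, 39, 48], [34, 43, 49], [36, 43, 50]], [[57, 94, 131], [52, 89, 123], [43, 79, 109], [34, 72, 98], [29, 69, 94], [28, 64, 87], [35, 56, 72], [46, 57, 66], [54, 63, 69], [58, 66, 72]], [[54, 92, 128], [49, 90, 125], [40, 85, 116], [33, 83, 114], [32, 83, 115], [30, 78, 107], [37, 66, 86], [53, 67, 77], [66, 77, 83], [72, 82, 88]], [[52, 90, 125], [46, 89, 122], [38, 86, 117], [37, 87, 118], [34, 87, 119], [33, 81, 111], [36, 68, 89], [54, 69, 79], [69, 80, 87], [78, 88, 93]], [[52, 88, 121], [49, 87, 117], [48, 85, 112], [45, 83, 109], [44, 83, 109], [42, 78, 103], [38, 65, 83], [50, 65, 76], [67, 79, 85], [76, 86, 91]], [[55, 89, 122], [56, 87, 117], [60, 87, 109], [64, 86, 103], [65, 86, 102], [60, 79, 95], [46, 64, 77], [47, 61, 70], [59, 70, 77], [69, 79, 86]]]
S []
black t [([136.5, 201.8], 25), ([126.1, 202.6], 54), ([135.4, 220.8], 33)] s [([318.4, 122.9], 43), ([349.0, 129.5], 4), ([304.5, 146.1], 10), ([315.0, 150.6], 5)]
45 brass t [([119.2, 207.0], 64)] s [([313.4, 128.6], 27), ([321.0, 134.6], 137), ([312.4, 136.6], 12)]
60 brass t [([118.9, 207.1], 54)] s [([313.1, 128.3], 21), ([322.2, 131.0], 73), ([312.4, 136.6], 8), ([318.8, 140.3], 36)]
75 brass t [([121.0, 208.5], 10)] s [([312.9, 128.4], 18), ([322.3, 131.1], 59), ([312.2, 136.2], 5), ([319.7, 140.5], 15)]
```

```bash
python3 - <<'E'
from h import *
s=capture("scene");t=capture("top")
print("knob",tri([s,t],[(318.4,122.9),(126.1,202.6)]))
print("slot mid z55",unproj(t,(136.4,213.5),55),unproj(t,(136.5,192+ -1),55))
print("tab s321,137; t 122,208.6",tri([s,t],[(320.8,137),(122,208.8)]))
E
```

```text
knob (array([514.86046289, 345.14183481, 158.87388432]), [[-0.0, 0.0], [-0.0, -0.0]])
slot mid z55 [493.77502279 344.66778649  55.        ] [555.28679667 347.12286353  55.        ]
tab s321,137; t 122,208.6 (array([507.21825268, 378.0621573 ,  86.12359417]), [[-1.3, 0.2], [-0.9, -1.3]])
```

Request:
drive_tool(commands="0.33 -0.15 0 0 0 0.07 100;0.33 -0.15 0 0 0 0.07 100;0.33 -0.15 0 0 0 0.07 100;0.33 -0.15 0 0 0 0.07 100;0.33 -0.15 0 0 0 0.07 100;0.33 -0.15 0 0 0 0.07 100;0.33 -0.15 -0.1 0 0 0.07 100;0.33 -0.15 -0.1 0 0 0.046 100;0.33 -0.14 -0.2 0 0 0 100;0.03 0 -0.2 0 0 0 100;0 0 0 0 0 0 100", force=20)

```text
time_s: 2.07
eef_pos: [515.1, 343.2, 183.8]
ee_rot: [-0.003, 0.002, 1.0, -0.001]
force: [-0.1, 0.1, -1.9]
grip_width: 0.999
grip_force: 0.0
```

Request:
drive_tool(commands="0 0 -0.15 0 0 0 100;0 0 -0.12 0 0 0 100;0 0 0 0 0 0 100;0 0 0 0 0 0 20;0 0 0 0 0 0 20;0 0 0 0 0 0 10;0 0 0 0 0 0 10;0 0 0 0 0 0 10;0 0 0 0 0 0 10", force=20)

```text
time_s: 2.82
eef_pos: [515.1, 345.5, 162.1]
ee_rot: [0.001, 0.0, 1.0, 0.001]
force: [-0.6, 2.3, 3.7]
grip_width: 0.297
grip_force: 24.5
```

```bash
python3 - <<'E'
from h import *
t=capture("top");s=capture("scene")
z=lambda i,x,y,w,h:cv2.resize(i[y:y+h,x:x+w],(400,300),interpolation=cv2.INTER_CUBIC)
cv2.imwrite("pics/g1.png",cv2.convertScaleAbs(np.hstack([z(t["pixels"],90,170,96,72),z(s["pixels"],270,90,96,72)]),alpha=1.6))
print(sense())
E
```

```text
{'time_s': 2.9167, 'joints': array([ 4.01899345e-01,  5.92524434e-01,  1.30644504e+00,  6.79708354e-04,
        1.24123671e+00, -1.16834107e+00]), 'dq': array([-3.16563190e-04, -5.48800878e-04, -6.48719929e-04, -2.00029405e-05,
       -1.95206875e-04,  1.55812737e-04]), 'tau': array([-1.89303763e+00, -4.97765350e+01, -2.32667685e+01, -7.12914728e-01,
        2.24475465e-03, -6.73079398e-02]), 'eef_pos': array([515.06320002, 345.45496878, 162.04397133]), 'ee_rot': array([5.12024071e-04, 3.87720311e-04, 9.99999633e-01, 5.67325352e-04]), 'force': array([-1.71662247,  3.38982564,  4.96156265]), 'wrist_torque': array([ 0.42624529,  0.15433592, -0.0937508 ]), 'grip_force': 24.68282550573349, 'grip_width': 0.29686351439813485}
```

View pics/g1.png

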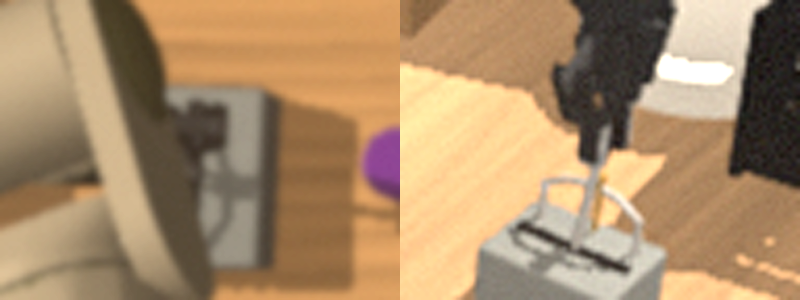

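The knob is held between the pads (opening about 25 mm). I'll pull it back along its arc.

Request:
drive_tool(commands="-0.075 0 0.01 0 0 0 10;-0.075 0 0 0 0 0 10;-0.075 0 0 0 0 0 10;-0.075 0 -0.01 0 0 0 10;-0.075 0 -0.01 0 0 0 10;-0.075 0 -0.01 0 0 0 10;-0.075 0 -0.02 0 0 0 10;-0.075 0 -0.02 0 0 0 10;-0.075 0 -0.03 0 0 0 10;-0.075 0 -0.04 0 0 0 10;-0.05 0 -0.03 0 0 0 10;-0.04 0 -0.03 0 0 0 10;0 0 0 0 0 0 10")

```text
time_s: 4.0
eef_pos: [430.6, 345.8, 143.2]
ee_rot: [0.001, 0.0, 1.0, 0.001]
force: [-4.3, 5.0, 6.7]
grip_width: 0.301
grip_force: 25.5
```

Request:
drive_tool(commands="-0.02 0 -0.015 0 0 0 10;-0.02 0 -0.015 0 0 0 10;-0.02 0 -0.015 0 0 0 10;0 0 0 0 0 0 10;0 0 0 0 0 0 10")

```text
time_s: 4.42
eef_pos: [425.0, 345.8, 139.0]
ee_rot: [0.001, 0.0, 1.0, 0.001]
force: [-3.4, 4.2, 7.7]
grip_width: 0.298
grip_force: 26.2
```

Request:
drive_tool(commands="-0.02 0 -0.015 0 0 0 10;-0.02 0 -0.015 0 0 0 10;0 0 0 0 0 0 10;0 0 0 0 0 0 10")

```text
time_s: 4.75
eef_pos: [424.7, 345.9, 138.7]
ee_rot: [0.006, 0.0, 1.0, 0.002]
force: [7.7, 0.6, 20.1]
grip_width: 0.297
grip_force: 27.6
```

Request:
drive_tool(commands="-0.02 0 -0.015 0 0 0 10;-0.02 0 -0.015 0 0 0 10;0 0 0 0 0 0 10;0 0 0 0 0 0 10")

```text
time_s: 5.08
eef_pos: [423.7, 346.0, 137.9]
ee_rot: [0.01, 0.001, 1.0, 0.003]
force: [17.4, -2.9, 27.5]
grip_width: 0.298
grip_force: 28.6
```

Request:
drive_tool(commands="0.04 0 0.02 0 0 0 10;0 0 0 0 0 0 60;0 0 0 0 0 0 100;0 0 0 0 0 0 100;0 0 0 0 0 0 100;0 0 0.3 0 0 0 100;0 0 0.4 0 0 0 100;0 0 0 0 0 0 100")

```text
time_s: 5.75
eef_pos: [422.9, 346.1, 210.1]
ee_rot: [0.005, 0.0, 1.0, 0.002]
force: [0.3, 0.1, 1.5]
grip_width: 1.0
grip_force: 0.0
```

Request:
drive_tool(commands="0.0 -0.15 0 0 0 -0.154 100;0.0 -0.15 0 0 0 -0.154 100;0.0 -0.15 0 0 0 -0.154 100;0.0 -0.15 0 0 0 -0.154 100;0.0 -0.15 0 0 0 -0.154 100;0.0 -0.15 0 0 0 -0.154 100;0.0 -0.15 0 0 0 -0.154 100;0.0 -0.15 0 0 0 -0.154 100;0.0 -0.15 0 0 0 -0.154 100;0.0 -0.15 0 0 0 -0.154 100;0.0 -0.15 0 0 0 -0.154 100;0.0 -0.15 0 0 0 -0.154 100;0.0 -0.15 0 0 0 -0.154 100;0 0 0 0 0 0 100")

```text
time_s: 6.92
eef_pos: [420.9, 148.4, 203.5]
ee_rot: [0.0, 0.71, 0.704, -0.0]
force: [-0.0, 0.8, 0.4]
grip_width: 1.0
grip_force: 0.0
```

```bash
python3 - <<'E'
from h import *
t=capture("top");s=capture("scene");a=sense();print(a["eef_pos"],a["ee_rot"])
z=lambda i,x,y,w,h:cv2.resize(i[y:y+h,x:x+w],(400,300),interpolation=cv2.INTER_CUBIC)
cv2.imwrite("pics/g2.png",cv2.convertScaleAbs(np.hstack([z(t["pixels"],110,180,64,48),z(s["pixels"],270,100,64,48)]),alpha=1.6))
for n,c in(("top",t),("scene",s)):cv2.imwrite(f"pics/{n}1.png",c["pixels"])
print([(b["position"],b["confidence"]) for c in(t,s) for b in boxes_of(c,"pot0")])
d=lambda i:(i[...,2]-i[...,0]>60)&(i[...,1]>0.6*i[...,2])
print("black t",blob(t,black,(110,190,40,50)),"s",blob(s,black,(280,100,60,60)))
E
```

```text
[420.8862522  149.96828146 203.63058258] [-1.24993231e-04  7.07274264e-01  7.06939246e-01 -5.67465877e-05]
[([269.8, 230.7], 0.8), ([186.3, 210.0], 0.76), ([302.4, 231.2], 0.59), ([226.3, 212.0], 0.8), ([287.2, 175.6], 0.78), ([257.3, 178.3], 0.68), ([203.3, 225.2], 0.65)]
black t [([136.2, 202.9], 25), ([135.0, 225.2], 8), ([126.3, 236.3], 46)] s [([294.4, 119.8], 28), ([300.5, 144.5], 4), ([316.8, 151.4], 16)]
```

View pics/g2.png

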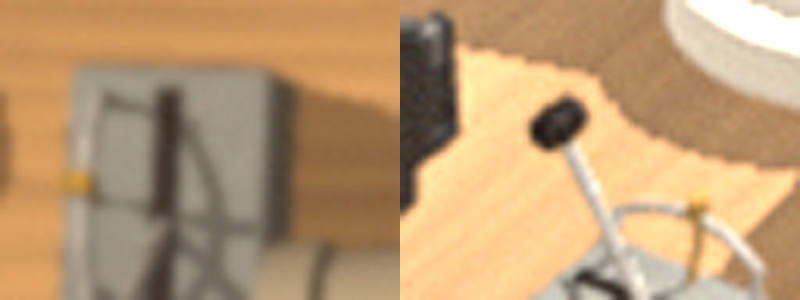

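In the crops the lever is at its stop. The brass tab is clear at top px ~(121.9,208.9) and scene px ~(317.3,132.7).

```bash
python3 - <<'E'
from h import *
np.set_printoptions(suppress=True,precision=2)
from scipy.optimize import least_squares
s=capture("scene");t=capture("top")
K0=tri([s,t],[(318.4,122.9),(126.1,202.6)]);K1=tri([s,t],[(294.4,119.8),(126.3,236.3)]);T=tri([s,t],[(317.3,132.7),(121.9,208.9)])
print(K0,K1,T)
def pts(p):
    hx,hy,yaw,m,th0=p[:5]
    e=np.array([np.cos(yaw),np.sin(yaw),0]);n=np.array([-np.sin(yaw),np.cos(yaw),0]);h=np.array([hx,hy,40.])
    P=lambda r,a,o:h+r*(np.sin(a-.6)*e+np.cos(a-.6)*np.array([0,0,1]))+o*n
    return P(120,th0,0),P(120,0,0),P(66,m,22)
obs=[[(318.4,122.9),(126.1,202.6)],[(294.4,119.8),(126.3,236.3)],[(317.3,132.7),(121.9,208.9)]]
def res(p):
    r=[p[2]*5,p[5]/2,p[6]/2]   # camera biases (px): p5.. scene, top
    for X,o in zip(pts(p),obs):
        r+=list(proj(s,X)+p[5:7]-o[0])+list(proj(t,X)+p[7:9]-o[1])
    return np.r_[r,p[7]/2,p[8]/2]
f=least_squares(res,[496,345,0,.7,.76,0,0,0,0]);print(f.x);print(f.fun)
for c,n in((t,"t"),(s,"s")):print(n,[proj(c,X) for X in pts(f.x)])
E
```

```text
(array([514.86, 345.14, 158.87]), [[-0.0, 0.0], [-0.0, -0.0]]) (array([430.12, 346.02, 136.84]), [[0.3, -0.0], [0.3, 0.3]]) (array([502.13, 369.99, 105.41]), [[0.1, -0.0], [0.1, 0.1]])
[498.38 345.99   0.01   0.66   0.74  -0.11   0.15  -0.21  -0.03]
[ 0.05 -0.06  0.07  0.01  0.   -0.63 -0.04  0.27 -0.35  0.12  0.1  -0.26
  0.32  0.57 -0.05 -0.1  -0.02]
t [array([125.67, 202.6 ]), array([126.62, 236.43]), array([122.67, 208.89])]
s [array([318.53, 122.75]), array([294.79, 119.3 ]), array([317.16, 132.87])]
```

```bash
python3 - <<'E'
from h import *
np.set_printoptions(suppress=True,precision=1)
t=capture("top")
print(unproj(t,(208,236.8),62),unproj(t,(271.3,229.6),62))
# pins tips and tray
i=cv2.imread("pics/top1.png");z=cv2.resize(i[135:199,210:340],None,fx=6,fy=6,interpolation=cv2.INTER_CUBIC)
cv2.imwrite("pics/sh.png",cv2.convertScaleAbs(z,alpha=1.7))
E
```

```text
[433.5 147.6  62. ] [455.3 -22.5  62. ]
```

View pics/sh.png

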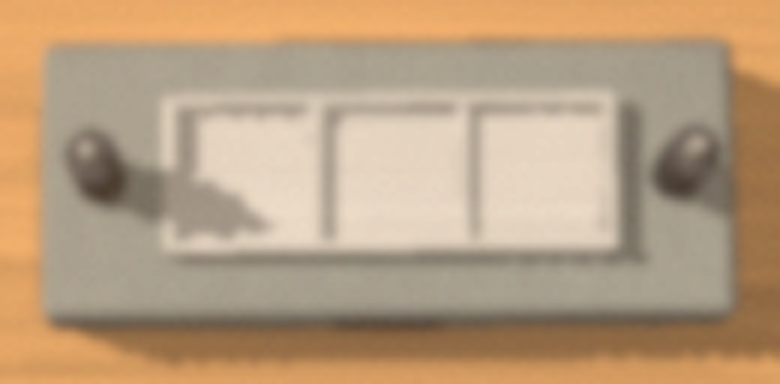

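The shaker crop shows the tray's outer corners at (162,95), (618,92), (622,250) and (165,253), with pin tips near (86,142) and (703,140). The cells are empty.

```bash
python3 - <<'E'
from h import *
np.set_printoptions(suppress=True,precision=1)
t=capture("top");u=lambda x,y,z:unproj(t,((x+.5)/6-.5+210,(y+.5)/6-.5+135),z)
tr=np.array([u(162,95,69),u(618,92,69),u(622,250,69),u(165,253,69)]);b=np.array([u(45,45,55),u(730,42,55),u(733,312,55),u(42,318,55)])
pL=u(86,142,139);pR=u(703,140,139)
for n,a in(("tray",tr),("base",b)):
    print(n,a.mean(0),"yaw",[np.arctan2(-d[0]*-1,d[1]) for d in(a[0]-a[1],a[3]-a[2])],np.linalg.norm(a[0]-a[1]),np.linalg.norm(a[0]-a[3]))
print(pL,pR,(pL+pR)/2,np.linalg.norm(pL-pR))
E
```

```text
tray [635.5 -30.   69. ] yaw [np.float64(-0.022160726304547445), np.float64(-0.021827027443992123)] 207.9416600204359 72.69246839877866
base [634.9 -28.6  55. ] yaw [np.float64(-0.0200243180014605), np.float64(-0.023832337390620423)] 316.4062583794828 126.8337782428425
[634.8 104.  139. ] [ 639.8 -161.5  139. ] [637.3 -28.7 139. ] 265.5143014653289
```

Request:
drive_tool(commands="0.12 0 -0.3 0 0 0 100;0 0 -0.4 0 0 0 100;0 0 -0.4 0 0 0 100;0 0 -0.3 0 0 0 100;0 0 -0.25 0 0 0 100;0 0 0 0 0 0 100;0 0 0 0 0 0 40;0 0 0 0 0 0 40;0 0 0 0 0 0 40;0 0 0 0 0 0 40;0 0 0 0 0 0 40;0 0 0 0 0 0 40", force=30)

```text
time_s: 8.32
eef_pos: [433.9, 150.2, 40.6]
ee_rot: [0.001, 0.708, 0.706, 0.001]
force: [-1.2, 0.5, 6.9]
grip_width: 0.551
grip_force: 30.0
```

Request:
drive_tool(commands="0 0 0.3 0 0 0 40;0 0 0.4 0 0 0 40;0 0 0.4 0 0 0 40;0.2 0 0.3 0 0 0 40;0.3 -0.2 0.1 0 0 0 40;0.3 -0.2 0 0 0 0 40;0.3 -0.2 0 0 0 0 40;0.3 -0.2 0 0 0 0 40;0.3 -0.2 0 0 0 0 40;0.2 -0.11 0 0 0 0 40;0.1 0 0 0 0 0 40;0 0 0 0 0 0 40;0 0 -0.3 0 0 0 40;0 0 -0.3 0 0 0 40;0 0 0 0 0 0 40")

```text
time_s: 9.57
eef_pos: [629.6, 39.8, 124.0]
ee_rot: [-0.004, 0.708, 0.706, -0.003]
force: [-1.5, -0.2, -2.9]
grip_width: 0.55
grip_force: 32.4
```

```bash
python3 - <<'E'
from h import *
np.set_printoptions(suppress=True,precision=1)
s=capture("scene");t=capture("top");a=sense();print(a["eef_pos"],a["grip_width"],a["force"])
print([(b["position"],b["confidence"]) for c in(t,s) for b in boxes_of(c,"pot0")])
z=lambda i,x,y,w,h:cv2.resize(i[y:y+h,x:x+w],(400,300),interpolation=cv2.INTER_CUBIC)
cv2.imwrite("pics/g3.png",cv2.convertScaleAbs(np.hstack([z(t["pixels"],200,120,160,120),z(s["pixels"],210,150,128,96)]),alpha=1.6))
E
```

```text
[632.4  39.4 129.7] 0.5505846572734403 [0.2 0.3 0.5]
[([186.1, 208.4], 0.67), ([271.4, 229.7], 0.56), ([271.3, 228.8], 0.33), ([202.4, 224.0], 0.97), ([228.3, 212.2], 0.72), ([291.3, 206.6], 0.66)]
```

View pics/g3.png

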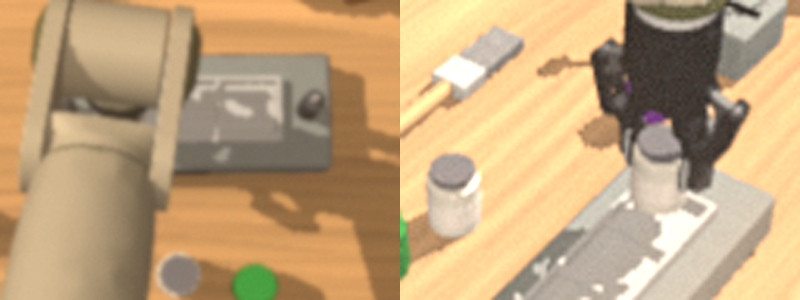

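Pot A hangs above the left cell. I'll lower it, release, rise and press the cap.

Request:
drive_tool(commands="0 0 -0.15 0 0 0 40;0 0 -0.1 0 0 0 40;0 0 -0.03 0 0 0 40;0 0 0 0 0 0 40;0 0 0 0 0 0 40;0 0 0 0 0 0 80;0 0 0 0 0 0 90;0 0 0 0 0 0 90;0 0 0.3 0 0 0 90;0 0 0.3 0 0 0 90;0 0 0 0 0 0 0;0 0 0 0 0 0 0;0 0 0 0 0 0 0;0 0 0 0 0 0 0;0 0 0 0 0 0 0;0 0 0 0 0 0 0")

```text
time_s: 11.1
eef_pos: [632.7, 39.0, 160.0]
ee_rot: [-0.001, 0.708, 0.706, -0.0]
force: [0.1, 1.0, -0.6]
grip_width: 0.041
grip_force: 0.0
```

Request:
drive_tool(commands="0 0 -0.15 0 0 0 0;0 0 -0.05 0 0 0 0;0 0 -0.03 0 0 0 0;0 0 -0.03 0 0 0 0;0 0 -0.02 0 0 0 0;0 0 0 0 0 0 0;0 0 0 0 0 0 0")

```text
time_s: 11.68
eef_pos: [632.8, 39.0, 133.2]
ee_rot: [-0.0, 0.708, 0.706, -0.0]
force: [-2.8, 0.3, 3.2]
grip_width: 0.0
grip_force: 2.0
```

Request:
drive_tool(commands="0 0 -0.02 0 0 0 0;0 0 -0.02 0 0 0 0;0 0 0 0 0 0 0;0 0 0 0 0 0 0")

```text
time_s: 12.02
eef_pos: [633.5, 39.0, 133.0]
ee_rot: [0.001, 0.708, 0.706, 0.001]
force: [-11.0, 1.1, 27.0]
grip_width: 0.004
grip_force: 13.6
```

Request:
drive_tool(commands="0 0 0.3 0 0 0 0;0 0 0.35 0 0 0 100;-0.28 -0.05 0.15 0 0 0 100;-0.3 -0.1 0 0 0 0 100;-0.3 -0.1 0 0 0 0 100;-0.3 -0.1 0 0 0 0 100;-0.3 -0.1 0 0 0 0 100;-0.3 -0.16 0 0 0 0 100;0 0 0 0 0 0 100;0 0 0 0 0 0 100")

```text
time_s: 12.85
eef_pos: [454.5, -22.5, 209.2]
ee_rot: [0.0, 0.709, 0.706, 0.0]
force: [-0.1, 0.1, 0.4]
grip_width: 1.002
grip_force: 0.0
```

```bash
python3 - <<'E'
from h import *
np.set_printoptions(suppress=True,precision=1)
s=capture("scene");t=capture("top");a=sense();print(a["eef_pos"])
print([(b["position"],b["confidence"]) for c in(t,s) for b in boxes_of(c,"pot0")],[(b["position"],b["confidence"]) for c in(t,s) for b in boxes_of(c,"plate")])
cv2.imwrite("pics/s4.png",s["pixels"])
print("expect",proj(s,(455.3,-22.5,30)),proj(s,(633,37,90)))
E
```

```text
[455.7 -22.  209. ]
[([248.5, 162.3], 0.65), ([186.1, 209.2], 0.51), ([278.2, 168.2], 0.26), ([207.4, 224.4], 0.66), ([293.2, 214.1], 0.61), ([296.1, 125.9], 0.55), ([287.7, 177.1], 0.53)] [([385.0, 203.3], 0.75), ([161.4, 309.3], 0.75)]
expect [226.4 211.9] [292.7 211.5]
```

```bash
python3 - <<'E'
from h import *
s=cv2.imread("pics/s4.png")
cv2.imwrite("pics/s4c.png",cv2.convertScaleAbs(cv2.resize(s[130:250,170:330],(800,600),interpolation=cv2.INTER_CUBIC),alpha=1.6))
E
```

```text
(no output)
```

View pics/s4c.png

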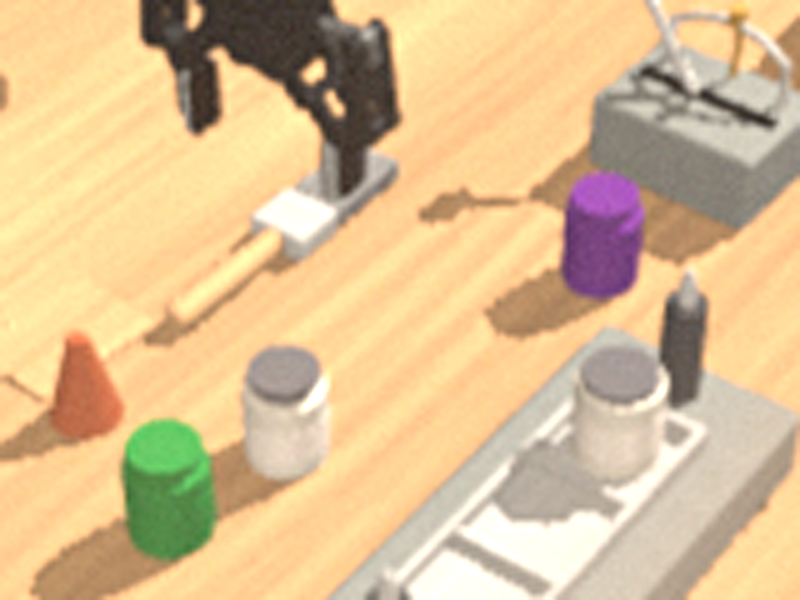

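Pot B stands unmoved at scene px ~(227,212), and pot A sits upright in the left cell with its cap home. I'll grasp pot B next.

Request:
drive_tool(commands="0 0 -0.35 0 0 0 100;0 0 -0.35 0 0 0 100;0 0 -0.35 0 0 0 100;0 0 -0.35 0 0 0 100;0 0 -0.28 0 0 0 100;0 0 0 0 0 0 100;0 0 0 0 0 0 40;0 0 0 0 0 0 40;0 0 0 0 0 0 40;0 0 0 0 0 0 40;0 0 0 0 0 0 40;0 0 0 0 0 0 40", force=30)

```text
time_s: 14.15
eef_pos: [456.0, -22.2, 42.7]
ee_rot: [0.002, 0.708, 0.706, 0.001]
force: [-0.6, 0.6, 5.0]
grip_width: 0.553
grip_force: 30.2
```

Request:
drive_tool(commands="0 0 0.3 0 0 0 40;0 0 0.4 0 0 0 40;0 0 0.4 0 0 0 40;0.2 0 0.3 0 0 0 40;0.3 -0.02 0.1 0 0 0 40;0.3 -0.02 0 0 0 0 40;0.3 -0.02 0 0 0 0 40;0.3 -0.01 0 0 0 0 40;0.3 0 0 0 0 0 40;0.1 0 0 0 0 0 40;0 0 0 0 0 0 40;0 0 -0.3 0 0 0 40;0 0 -0.3 0 0 0 40;0 0 0 0 0 0 40;0 0 0 0 0 0 40")

```text
time_s: 15.4
eef_pos: [634.0, -28.9, 131.0]
ee_rot: [-0.001, 0.708, 0.706, -0.001]
force: [0.1, 0.1, -2.7]
grip_width: 0.555
grip_force: 33.2
```

Request:
drive_tool(commands="0 0 -0.15 0 0 0 40;0 0 -0.1 0 0 0 40;0 0 -0.04 0 0 0 40;0 0 0 0 0 0 40;0 0 0 0 0 0 40;0 0 0 0 0 0 80;0 0 0 0 0 0 90;0 0 0 0 0 0 90;0 0 0.3 0 0 0 90;0 0 0.3 0 0 0 90;0 0 0 0 0 0 0;0 0 0 0 0 0 0;0 0 0 0 0 0 0;0 0 0 0 0 0 0;0 0 0 0 0 0 0;0 0 0 0 0 0 0;0 0 0 0 0 0 0")

```text
time_s: 16.82
eef_pos: [634.8, -29.0, 161.3]
ee_rot: [-0.0, 0.708, 0.706, -0.0]
force: [-0.0, -0.3, -0.7]
grip_width: -0.003
grip_force: 0.0
```

Request:
drive_tool(commands="0 0 -0.15 0 0 0 0;0 0 -0.06 0 0 0 0;0 0 -0.04 0 0 0 0;0 0 -0.03 0 0 0 0;0 0 -0.02 0 0 0 0;0 0 -0.02 0 0 0 0;0 0 0 0 0 0 0;0 0 0 0 0 0 0")

```text
time_s: 17.48
eef_pos: [635.3, -29.0, 132.9]
ee_rot: [0.001, 0.708, 0.706, 0.0]
force: [-8.5, 1.8, 20.8]
grip_width: -0.002
grip_force: 10.1
```

Request:
drive_tool(commands="0 0 0.3 0 0 0 0;0 0 0.35 0 0 0 100;0 0 0.25 0 0 -0.15 100;0 0 0 0 0 -0.15 100;0 0 0 0 0 -0.15 100")

```text
time_s: 17.9
eef_pos: [635.4, -29.1, 221.7]
ee_rot: [0.001, 0.823, 0.568, 0.001]
force: [-0.7, -0.7, -0.8]
grip_width: 0.56
grip_force: 0.0
```

```bash
python3 - <<'E'
from h import *
np.set_printoptions(suppress=True,precision=1)
t=capture("top");s=capture("scene");a=sense();print(a["eef_pos"],a["joints"])
cv2.imwrite("pics/s5.png",s["pixels"]);cv2.imwrite("pics/t5.png",t["pixels"])
z=lambda i,x,y,w,h:cv2.resize(i[y:y+h,x:x+w],(400,600),interpolation=cv2.INTER_CUBIC)
cv2.imwrite("pics/p5.png",cv2.convertScaleAbs(np.hstack([z(t["pixels"],345,145,80,120),cv2.resize(s["pixels"][255:375,105:225],(400,400),interpolation=cv2.INTER_CUBIC) if 0 else z(s["pixels"],180,150,128,192)]),alpha=1.6))
# plate mask
i=t["pixels"].astype(int);m=((i.max(-1)-i.min(-1)<28)&(i.min(-1)>75)).astype(np.uint8);m[:,:350]=0;m[:,425:]=0;m[:145]=0;m[265:]=0
n,l,st,ce=cv2.connectedComponentsWithStats(m);k=1+st[1:,4].argmax();r=cv2.minAreaRect(np.argwhere(l==k)[:,::-1].astype(np.float32));print(r,st[k])
b=cv2.boxPoints(r);P=np.array([unproj(t,p,8) for p in b]);print(P,P.mean(0),[np.linalg.norm(P[j]-P[j-1]) for j in range(4)])
E
```

```text
[634.9 -29.  219.9] [-0.2  0.6  1.2 -0.   1.4  0.1]
((385.0247497558594, 206.75247192382812), (22.686847686767578, 103.38436889648438), 5.7105937004089355) [ 370  155   32  105 1943]
[[ 384.3 -296.8    8. ]
 [ 676.7 -329.7    8. ]
 [ 671.1 -394.3    8. ]
 [ 379.  -359.9    8. ]] [ 527.8 -345.2    8. ] [np.float64(63.29619139488421), np.float64(294.1941976000702), np.float64(64.8900974670893), np.float64(294.1493435827707)]
```

View pics/p5.png

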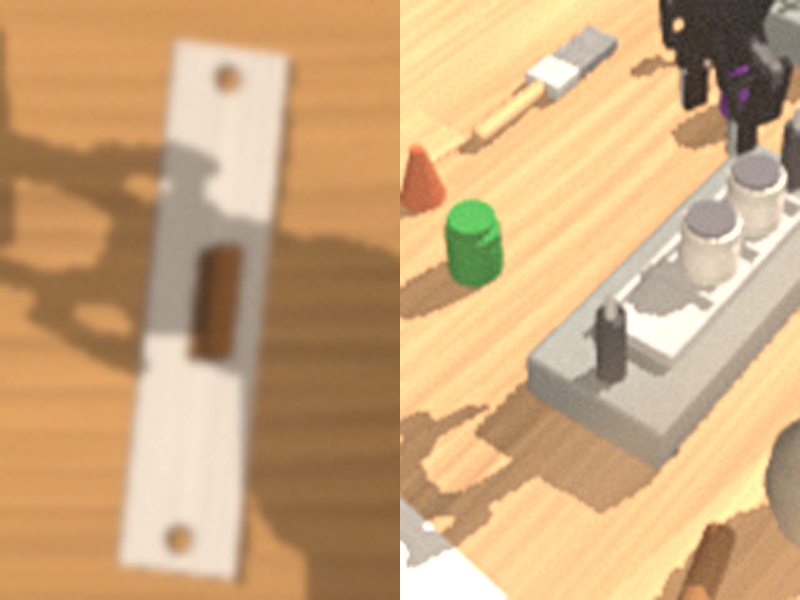

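Both pots stand in their cells with their caps flush. The plate's holes are at top px ~(390.2,160.2) and (380.6,252.6).

```bash
python3 - <<'E'
from h import *
np.set_printoptions(suppress=True,precision=2)
t=capture("top");a=unproj(t,(390.2,160.2),6);b=unproj(t,(380.6,252.6),6);d=a-b
print(a,b,(a+b)/2,np.linalg.norm(d),np.degrees(np.arctan2(d[1],d[0])))
s=sense();print(s["eef_pos"],R.from_quat(np.r_[s["ee_rot"][1:],s["ee_rot"][0]]).as_matrix()[:,1])
E
```

```text
[ 660.08 -362.42    6.  ] [ 397.14 -331.11    6.  ] [ 528.61 -346.77    6.  ] 264.79462967875554 -6.791111391623814
[634.81 -29.   219.56] [ 0.94 -0.35 -0.  ]
```

Request:
drive_tool(commands="-0.1 -0.29 0 0 0 -0.154 60;-0.1 -0.29 0 0 0 -0.154 60;-0.1 -0.29 0 0 0 -0.154 60;-0.1 -0.29 0 0 0 -0.154 60;-0.1 -0.29 0 0 0 -0.154 60;-0.1 -0.29 0 0 0 -0.154 60;-0.1 -0.29 0 0 0 -0.154 60;-0.1 -0.29 0 0 0 -0.154 60;-0.1 -0.29 0 0 0 -0.154 60;-0.1 -0.29 -0.2 0 0 -0.154 60;-0.06 -0.275 -0.3 0 0 -0.154 60;0 0 -0.3 0 0 -0.004 60;0 0 -0.3 0 0 0 60;0 0 0 0 0 0 60;0 0 0 0 0 0 60")

```text
time_s: 19.3
eef_pos: [528.6, -346.1, 109.1]
ee_rot: [-0.001, 0.998, -0.058, -0.001]
force: [1.0, -0.1, 0.2]
grip_width: 0.6
grip_force: 0.0
```

```bash
python3 - <<'E'
from h import *
np.set_printoptions(suppress=True,precision=2)
s=sense();v=R.from_quat(np.r_[s["ee_rot"][1:],s["ee_rot"][0]]).as_matrix()[:,1];print(s["eef_pos"],v,np.degrees(np.arctan2(v[1],v[0])),s["joints"])
c=capture("scene");print([(b["position"],b["confidence"]) for b in boxes_of(c,"plate")])
E
```

```text
[ 528.62 -346.13  109.12] [-0.12 -0.99 -0.  ] -96.65110035868622 [-0.76  0.67  1.31  0.    1.16  0.92]
[([168.7, 318.0], 0.94)]
```

```bash
python3 - <<'E'
from h import *
c=capture("scene")["pixels"];o=cv2.imread("pics/s5.png")
for i in(o,c):
    i=i.astype(int);m=((i.max(-1)-i.min(-1)<28)&(i.min(-1)>75));m[:,:100]=0;m[:,215:]=0;m[:260]=0;m[362:]=0
    n,l,st,ce=cv2.connectedComponentsWithStats(m.astype(np.uint8));print([st[k].tolist() for k in range(1,n) if st[k,4]>80])
E
```

```text
[[114, 267, 100, 95, 2669]]
[[114, 275, 100, 87, 2183]]
```

Its extents (left, right and bottom) haven't changed. I'll go down and grip.

Request:
drive_tool(commands="0 0 -0.35 0 0 0 60;0 0 -0.3 0 0 0 60;0 0 -0.14 0 0 0 60;0 0 0 0 0 0 60;0 0 0 0 0 0 5;0 0 0 0 0 0 5;0 0 0 0 0 0 5;0 0 0 0 0 0 5;0 0 0 0 0 0 5;0 0 0 0 0 0 5", force=70)

```text
time_s: 20.28
eef_pos: [529.9, -347.3, 33.2]
ee_rot: [0.001, 0.998, -0.059, 0.002]
force: [0.2, 0.4, 7.3]
grip_width: 0.181
grip_force: 68.9
```

Request:
drive_tool(commands="0 0 0.15 0 0 0 5;0 0 0.25 0 0 0 5;0 0 0.3 0 0 0 5;0 0 0.3 0 0 0 5;0 0 0.3 0 0 0 5;0 0 0.3 0 0 0 5;0 0 0 0 0 0 5;0 0 0 0 0 0 5")

```text
time_s: 20.95
eef_pos: [529.2, -346.7, 192.3]
ee_rot: [0.001, 0.998, -0.059, 0.001]
force: [-0.6, -0.4, -4.4]
grip_width: 0.177
grip_force: 69.1
```

Request:
drive_tool(commands="0 0 0.2 0 0 0 5;0 0.1 0.0 0 0 0.145 5;0.02 0.2 0 0 0 0.145 5;0.08 0.22 0 0 0 0.145 5;0.08 0.22 0 0 0 0.145 5;0.08 0.22 0 0 0 0.145 5;0.08 0.22 0 0 0 0.145 5;0.08 0.22 0 0 0 0.145 5;0.08 0.22 0 0 0 0.145 5;0.08 0.22 0 0 0 0.145 5;0.08 0.22 0 0 0 0.145 5;0.08 0.22 0 0 0 0.145 5;0.08 0.22 0 0 0 0.145 5;0.08 0.22 0 0 0 0.145 5;0.08 0.22 0 0 0 0.145 5;0.09 0.24 0 0 0 0.145 5;0 0 0 0 0 0 5;0 0 0 0 0 0 5")

```text
time_s: 22.45
eef_pos: [635.4, -27.3, 208.6]
ee_rot: [-0.002, 0.7, 0.714, -0.001]
force: [0.5, -0.6, -4.2]
grip_width: 0.176
grip_force: 69.1
```

```bash
python3 - <<'E'
from h import *
np.set_printoptions(suppress=True,precision=2)
t=capture("top");c=capture("scene")
s=sense();v=R.from_quat(np.r_[s["ee_rot"][1:],s["ee_rot"][0]]).as_matrix()[:,1];print(s["eef_pos"],np.degrees(np.arctan2(v[1],v[0])),s["grip_width"])
zz=s["eef_pos"][2]-33+4
z=lambda i,x,y,w,h:cv2.resize(i[y:y+h,x:x+w],(800,300),interpolation=cv2.INTER_CUBIC)
cv2.imwrite("pics/p6.png",cv2.convertScaleAbs(np.vstack([z(t["pixels"],200,130,160,60),cv2.resize(c["pixels"][140:268,200:370],(800,602-2-300),interpolation=cv2.INTER_CUBIC)]),alpha=1.6))
cv2.imwrite("pics/t6.png",t["pixels"]);cv2.imwrite("pics/s6.png",c["pixels"])
E
```

```text
[635.37 -28.95 209.41] 0.9949960037011614 0.17659034134241994
```

View pics/p6.png

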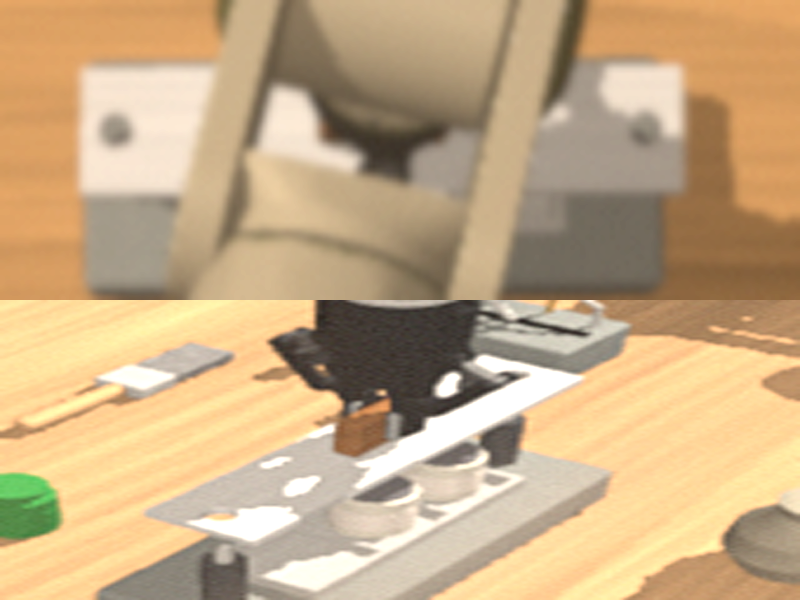

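The plate hangs over the shaker. Its holes are at top px ~(222.8,155.4) and (328.6,154.8). I'll compare them with the pins.

```bash
python3 - <<'E'
from h import *
np.set_printoptions(suppress=True,precision=2)
t=capture("top");s=capture("scene")
for z in(182,):
    a=unproj(t,(222.8,155.4),z);b=unproj(t,(328.6,154.8),z);d=a-b
    print(a,b,(a+b)/2,np.linalg.norm(d),"yaw",np.arctan2(-d[0],d[1]))
# expected pin projections for shaker centre (635.5,-29.5) yaw .021 -> tips z141, shoulder z119 in both old pictures
for n in(1,-1):
    for z in(119,141):
        X=(635.5-n*132*np.sin(.021),-29.5+n*132,z);u=proj(t,X);print(n,z,"top crop6",(u-[210,135]+.5)*6-.5,"scene",proj(s,X))
i=cv2.imread("pics/scene0.png");
z=lambda x,y:cv2.resize(i[y:y+40,x:x+30],(390,520),interpolation=cv2.INTER_CUBIC)
cv2.imwrite("pics/pins.png",cv2.convertScaleAbs(np.hstack([z(290,180),z(232,240)]),alpha=1.7))
E
```

```text
[634.38 103.7  182.  ] [ 639.96 -159.95  182.  ] [637.17 -28.13 182.  ] 263.7055115985548 yaw 0.021179628866229337
1 119 top crop6 [ 92.59 154.88] scene [307.04 189.96]
1 141 top crop6 [ 89.05 146.09] scene [307.72 183.59]
-1 119 top crop6 [696.56 151.53] scene [246.96 250.59]
-1 141 top crop6 [703.74 142.69] scene [246.89 244.07]
```

View pics/pins.png

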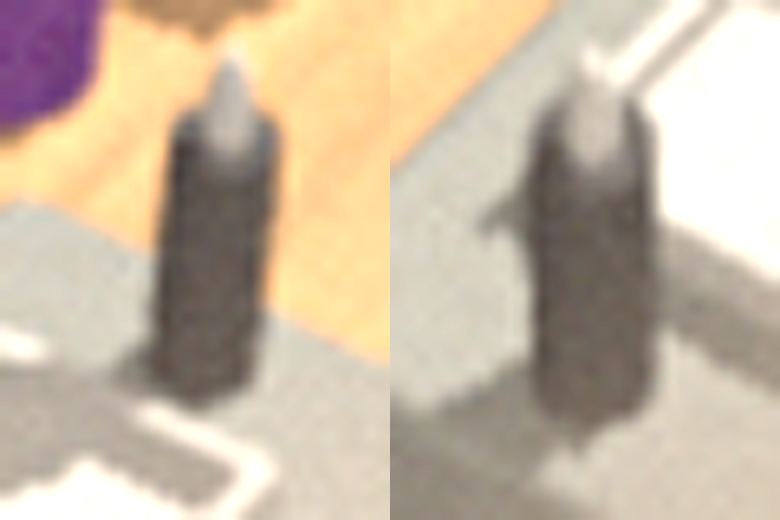

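The pins in the scene match my model of the shaker (centre 635.5,-29.5, yaw 0.021) to within a pixel, so I only need a 1 mm correction before lowering.

Request:
drive_tool(commands="-0.01 -0.01 -0.1 0 0 0 5;0 0 -0.15 0 0 0 5;0 0 -0.08 0 0 0 5;0 0 -0.04 0 0 0 5;0 0 -0.03 0 0 0 5;0 0 0 0 0 0 5;0 0 0 0 0 0 5")

```text
time_s: 23.23
eef_pos: [635.1, -29.6, 171.2]
ee_rot: [0.0, 0.7, 0.714, 0.0]
force: [0.2, -0.2, -3.3]
grip_width: 0.179
grip_force: 69.1
```

Request:
drive_tool(commands="0 0 -0.03 0 0 0 5;0 0 -0.03 0 0 0 5;0 0 -0.02 0 0 0 5;0 0 0 0 0 0 5;0 0 0 0 0 0 5")

```text
time_s: 23.65
eef_pos: [634.9, -29.5, 162.7]
ee_rot: [-0.0, 0.7, 0.714, -0.0]
force: [0.6, 0.4, -3.4]
grip_width: 0.177
grip_force: 69.1
```

Request:
drive_tool(commands="0 0 -0.03 0 0 0 5;0 0 -0.03 0 0 0 5;0 0 -0.03 0 0 0 5;0 0 -0.02 0 0 0 5;0 0 0 0 0 0 5;0 0 0 0 0 0 5")

```text
time_s: 24.15
eef_pos: [635.0, -29.5, 152.2]
ee_rot: [0.0, 0.7, 0.714, 0.0]
force: [-2.7, -0.6, 1.7]
grip_width: 0.18
grip_force: 69.8
```

Contact comes at z 152, the height at which the plate should be home. A slight press, then release.

Request:
drive_tool(commands="0 0 -0.02 0 0 0 5;0 0 0 0 0 0 5;0 0 0 0 0 0 5")

```text
time_s: 24.4
eef_pos: [635.0, -29.5, 152.1]
ee_rot: [0.001, 0.7, 0.714, 0.0]
force: [-9.2, 1.2, 14.1]
grip_width: 0.174
grip_force: 71.9
```

Request:
drive_tool(commands="0 0 0.015 0 0 0 5;0 0 0 0 0 0 30;0 0 0 0 0 0 60;0 0 0 0 0 0 60;0 0 0 0 0 0 60;0 0 0.2 0 0 0 60;0 0 0.3 0 0 0 60;0 0 0.3 0 0 0 60;0 0 0 0 0 0 60", force=20)

```text
time_s: 25.15
eef_pos: [636.7, -29.8, 237.6]
ee_rot: [0.004, 0.7, 0.714, 0.003]
force: [-0.8, -0.1, 0.9]
grip_width: 0.598
grip_force: 0.0
```

```bash
python3 - <<'E'
from h import *
np.set_printoptions(suppress=True,precision=2)
t=capture("top");c=capture("scene")
s=sense();v=R.from_quat(np.r_[s["ee_rot"][1:],s["ee_rot"][0]]).as_matrix()[:,1];print(s["eef_pos"],np.degrees(np.arctan2(v[1],v[0])),s["joints"])
cv2.imwrite("pics/p7.png",cv2.convertScaleAbs(cv2.resize(c["pixels"][150:270,205:365],(800,600),interpolation=cv2.INTER_CUBIC),alpha=1.6))
E
```

```text
[635.28 -29.59 232.13] 1.080595554644428 [-0.23  0.57  1.15 -0.    1.41 -0.25]
```

View pics/p7.png

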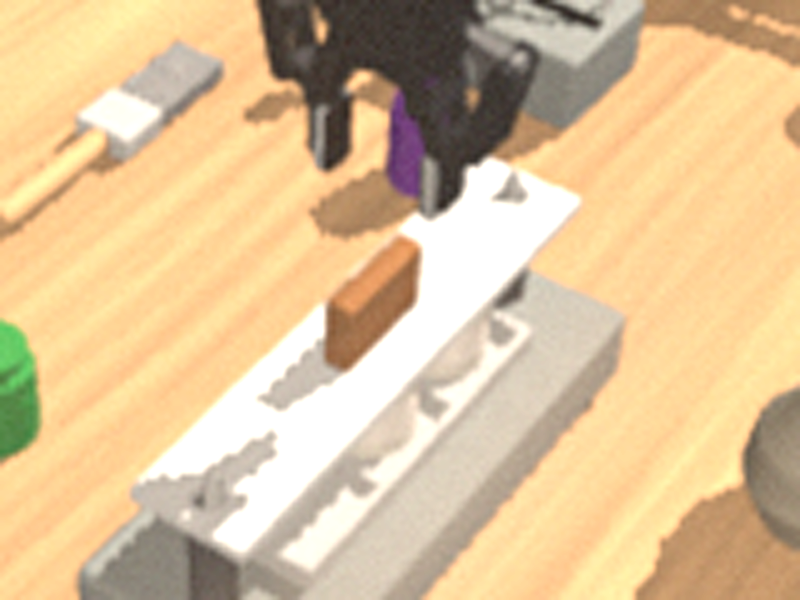

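The plate lies flat with both pins through it. Now the lever.

Request:
drive_tool(commands="-0.14 0.26 0 0 0 0.141 100;-0.14 0.26 0 0 0 0.141 100;-0.14 0.26 0 0 0 0.141 100;-0.14 0.26 0 0 0 0.141 100;-0.14 0.26 0 0 0 0.141 100;-0.14 0.26 0 0 0 0.141 100;-0.14 0.26 0 0 0 0.141 100;-0.14 0.26 0 0 0 0.141 100;-0.14 0.26 0 0 0 0.141 100;-0.14 0.26 0 0 0 0.141 100;-0.14 0.26 0 0 0 0.141 100;-0.14 0.26 0 0 0 0.141 100;-0.14 0.26 0 0 0 0.141 100;-0.14 0.26 0 0 0 0.141 100;-0.09 0.12 0 0 0 0.001 100;0 0 -0.25 0 0 0 100;0 0 -0.25 0 0 0 100;0 0 0 0 0 0 100")

```text
time_s: 26.75
eef_pos: [427.5, 345.6, 175.9]
ee_rot: [-0.004, 0.0, 1.0, -0.002]
force: [-0.8, -0.3, -1.2]
grip_width: 1.002
grip_force: 0.0
```

Request:
drive_tool(commands="0 0 0 0 0 0 100;0 0 0 0 0 0 100")

```text
time_s: 26.92
eef_pos: [430.4, 346.5, 182.1]
ee_rot: [0.0, 0.001, 1.0, 0.0]
force: [-0.3, -0.3, 0.6]
grip_width: 0.998
grip_force: 0.0
```

Request:
drive_tool(commands="0 0 -0.2 0 0 0 100;0 0 -0.2 0 0 0 100;0 0 -0.05 0 0 0 100;0 0 0 0 0 0 100;0 0 0 0 0 0 20;0 0 0 0 0 0 10;0 0 0 0 0 0 10;0 0 0 0 0 0 10;0 0 0 0 0 0 10;0 0 0 0 0 0 10", force=30)

```text
time_s: 27.75
eef_pos: [430.1, 346.1, 137.0]
ee_rot: [0.0, 0.0, 1.0, -0.0]
force: [-2.3, -5.1, 5.7]
grip_width: 0.299
grip_force: 32.6
```

Request:
drive_tool(commands="0.082 0 0.051 0 0 0 10;0.085 0 0.045 0 0 0 10;0.088 0 0.037 0 0 0 10;0.091 0 0.03 0 0 0 10;0.093 0 0.023 0 0 0 10;0.095 0 0.015 0 0 0 10;0.096 0 0.008 0 0 0 10;0.09 0 0 0 0 0 10;0.02 0 0 0 0 0 10;0 0 0 0 0 0 10;0 0 0 0 0 0 10")

```text
time_s: 28.67
eef_pos: [503.9, 345.7, 157.0]
ee_rot: [-0.0, 0.001, 1.0, -0.001]
force: [-0.3, -5.3, 0.2]
grip_width: 0.3
grip_force: 31.2
```

Request:
drive_tool(commands="0 0 0 0 0 0 60;0 0 0 0 0 0 100;0 0 0 0 0 0 100;0 0 0 0 0 0 100;0 0 0.3 0 0 0 100;0 0 0.3 0 0 0 100;-0.35 0 0.1 0 0 0 100;-0.4 0 0 0 0 0 100;-0.4 0 0 0 0 0 100;-0.3 0 0 0 0 0 100;0 0 0 0 0 0 100;0 0 0 0 0 0 100")

```text
time_s: 29.67
eef_pos: [358.1, 346.8, 227.9]
ee_rot: [0.001, -0.0, 1.0, 0.0]
force: [0.8, -1.4, -0.1]
grip_width: 0.996
grip_force: 0.0
```

```bash
python3 - <<'E'
from h import *
np.set_printoptions(suppress=True,precision=2)
t=capture("top");s=capture("scene")
cv2.imwrite("pics/t8.png",t["pixels"]);cv2.imwrite("pics/s8.png",s["pixels"])
z=lambda i,x,y,w,h:cv2.resize(i[y:y+h,x:x+w],(400,533),interpolation=cv2.INTER_CUBIC)
cv2.imwrite("pics/g8.png",cv2.convertScaleAbs(np.hstack([z(t["pixels"],112,185,36,48),z(s["pixels"],300,112,36,48)]),alpha=1.6))
print("black t",blob(t,black,(110,190,40,50)),"s",blob(s,black,(300,100,40,60)))
print(sense()["eef_pos"])
E
```

```text
black t [([136.4, 201.4], 22), ([125.6, 208.8], 60), ([135.5, 221.1], 28)] s [([313.9, 121.2], 39), ([304.0, 145.9], 9), ([318.4, 152.1], 13)]
[359.7  346.61 227.4 ]
```

View pics/g8.png

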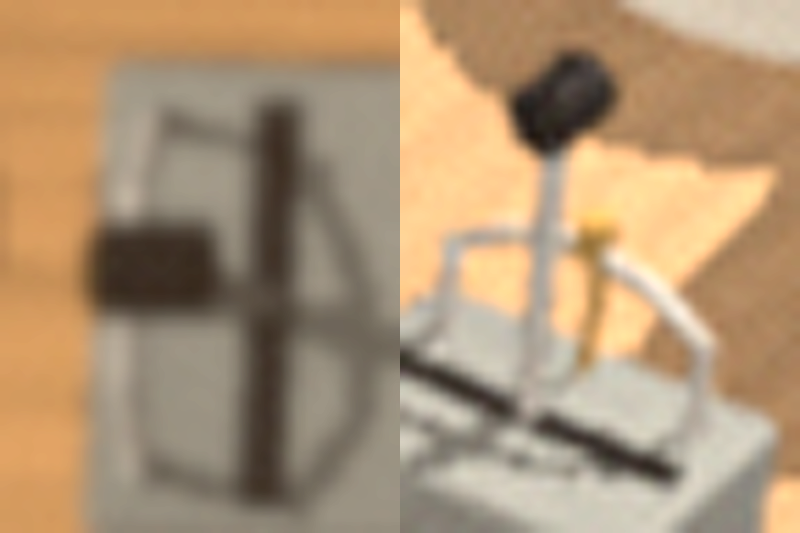

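The knob is at top px (125.6,208.8), scene px (313.9,121.2). The tab hasn't moved, at scene px ~(317.3,132.3). I'll refit both angles together.

```bash
cat > fit.py <<'E'
from h import *
np.set_printoptions(suppress=True,precision=3)
from scipy.optimize import least_squares
def run(s,t,now,bw=2.,lab=""):
    obs=[[(318.4,122.9),(126.1,202.6)],[(294.4,119.8),(126.3,236.3)],[(317.3,132.6),(121.9,208.9)],now]
    def pts(p):
        hx,hy,yaw,m,th0,th=p[:6]
        e=np.array([np.cos(yaw),np.sin(yaw),0]);n=np.array([-np.sin(yaw),np.cos(yaw),0]);h=np.array([hx,hy,40.])
        P=lambda r,a,o:h+r*(np.sin(a-.6)*e+np.cos(a-.6)*np.array([0,0,1]))+o*n
        return P(120,th0,0),P(120,0,0),P(66,m,22),P(120,th,0)
    def res(p):
        r=[p[2]*10,*(p[6:10]/bw)]
        for X,o in zip(pts(p),obs): r+=list(proj(s,X)+p[6:8]-o[0])+list(proj(t,X)+p[8:10]-o[1])
        return np.array(r)
    f=least_squares(res,[496,345,0,.7,.76,.65,0,0,0,0])
    cov=np.linalg.inv(f.jac.T@f.jac)*.3**2
    print(lab,f.x,"mark-lever",f.x[3]-f.x[5],"sd",np.sqrt(cov[3,3]+cov[5,5]-2*cov[3,5]));print(f.fun[5:].reshape(-1,4))
E
python3 - <<'E'
from fit import *
s=capture("scene");t=capture("top")
run(s,t,[(313.9,121.2),(125.6,208.8)]);run(s,t,[(313.9,121.2),(125.6,208.8)],.5)
# tab by weighted brass-ness in top (before knob covered it) & scene
for n,b in(("top1",(117,203,11,12)),("s8",(312,127,12,11)),("scene1",(312,127,12,11)),("s5",(312,127,12,11))):
    i=cv2.imread(f"pics/{n}.png").astype(int);x,y,w,h=b;i=i[y:y+h,x:x+w];print(n,"sat\n",(i[...,2]-i[...,0]))
E
```

```text
[498.424 345.582   0.007   0.662   0.737   0.606  -0.087   0.15   -0.226
  -0.02 ] mark-lever 0.056033389037421166 sd 0.011786149974604128
[[-0.032  0.072 -0.465 -0.033]
 [ 0.287 -0.327  0.154  0.092]
 [-0.308  0.471  0.709 -0.023]
 [ 0.075 -0.253 -0.341 -0.031]]
 [498.364 345.832   0.007   0.663   0.737   0.606  -0.062   0.099  -0.07
  -0.019] mark-lever 0.05623337140834994 sd 0.01177357311713511
[[ 0.027 -0.017 -0.409 -0.02 ]
 [ 0.341 -0.418  0.209  0.117]
 [-0.252  0.381  0.768 -0.008]
 [ 0.132 -0.344 -0.286 -0.014]]
top1 sat
 [[74 74 70 52 30 20 20 19 17 16 16]
 [75 75 69 54 31 20 21 19 16 15 16]
 [77 75 71 53 33 23 21 19 17 15 16]
 [76 76 70 56 40 34 31 24 17 15 15]
 [76 76 72 66 61 59 52 35 21 17 16]
 [75 76 78 77 80 81 74 48 25 17 16]
 [72 74 79 81 84 87 80 53 27 18 16]
 [70 70 70 66 67 67 64 46 26 19 16]
 [71 70 63 49 40 38 36 31 23 18 16]
 [73 71 61 41 27 24 22 21 20 17 16]
 [74 73 62 41 24 21 19 18 17 16 15]
 [77 75 63 40 23 19 19 17 16 15 16]]
s8 sat
 [[ 53  13  24  61  85  83  79  82  81  80  83  84]
 [ 47  12  27  67  80  80  78  79  80  83  82  85]
 [ 48  11  33  71  81
[... 882 characters left out ...]
55  29  29  46  69  83  85]
 [ 87  84  84  83  75  60  37  20  20  36  55  77]
 [ 85  83  83  81  77  63  65  59  33  16  24  47]]
s5 sat
 [[ 81  84  83  82  83  82  82  82  81  83  83  84]
 [ 81  83  81  82  82  80  78  80  84  84  84  86]
 [ 82  82  81  82  78  79  81  82  87  86  86  85]
 [ 83  83  82  80  84  87  91  89  87  84  83  81]
 [ 77  82  81  83  90 103 100  90  83  85  82  79]
 [ 43  51  52  58  82  93  88  83  85  81  81  77]
 [ 14  15  19  33  59  65  66  71  82  81  80  81]
 [ 58  48  37  42  60  57  44  51  73  81  83  83]
 [ 86  83  76  73  68  55  29  30  47  69  83  86]
 [ 86  87  83  83  76  59  37  22  20  37  54  77]
 [ 84  83  81  81  75  65  66  56  30  17  22  45]]
```

```bash
python3 - <<'E'
from fit import *
s=capture("scene");t=capture("top")
L=lambda n:cv2.imread(f"pics/{n}.png")
W={"top0":(119,196,13,13),"top1":(119,229,13,14),"t8":(118,202,14,13),"scene0":(310,114,16,15),"scene1":(286,111,16,16),"s8":(305,112,17,15)}
C={}
for n,(x,y,w,h) in W.items():
    g=L(n)[y:y+h,x:x+w].max(-1).astype(int)
    r=[]
    for th in(45,55,65,75):
        k,l,st,ce=cv2.connectedComponentsWithStats((g<th).astype(np.uint8));j=1+st[1:,4].argmax();r.append(np.round([ce[j][0]+x,ce[j][1]+y,st[j,4]],1).tolist())
    print(n,r,g.min());
    if n in("t8","top1"):print(g)
E
```

```text
top0 [[126.1, 202.7, 53.0], [126.0, 202.7, 73.0], [126.2, 202.7, 88.0], [126.3, 202.3, 110.0]] 34
top1 [[126.3, 236.3, 46.0], [126.3, 236.0, 65.0], [126.3, 235.9, 74.0], [126.2, 235.7, 93.0]] 37
[[115 103  98  98  97  94  90  91  93  95  89  78  72]
 [115 103  97  96  95  94  95  96  98  96  85  76  79]
 [115 102  93  89  87  87  87  91  92  88  76  72  82]
 [117 100  83  73  68  67  68  71  74  69  61  62  73]
 [120 100  73  55  48  47  48  50  52  49  46  49  57]
 [124 102  71  48  40  38  40  41  40  40  40  40  46]
 [124 100  68  45  41  39  39  38  39  40  39  37  47]
 [122  96  64  44  39  39  40  40  40  41  39  38  51]
 [123  97  63  44  40  39  39  39  41  39  40  40  56]
 [125  98  64  44  40  38  39  39  39  39  39  42  62]
 [126 104  73  53  45  46  46  46  43  42  42  48  70]
 [132 118  97  83  79  78  78  74  70  67  67  73  92]
 [136 132 124 119 117 116 116 113 106 103 102 106 118]
 [137 136 133 133 133 132 131 130 127 125 125 127 132]]
t8 [[125.6, 208.8, 60.0], [125.8, 209.0, 72.0], [125.8, 208.9, 89.0], [125.7, 209.0, 101.0]] 35
[[131 126 114 107 112 119 109  96  96 
[... 322 characters left out ...]
 96  63  43  40  36  38  38  37  38  36  35  40  59]
 [117  92  61  42  37  37  37  38  38  37  37  36  39  51]
 [116  91  60  42  36  35  38  37  36  37  36  35  38  47]
 [119  97  66  44  38  36  37  37  37  37  36  36  41  49]
 [126 110  80  57  50  47  44  45  44  45  44  45  49  56]
 [131 121  98  81  76  71  63  63  64  65  66  66  67  71]
 [134 128 112 101 101  94  83  82  85  86  86  86  86  88]]
scene0 [[318.4, 122.8, 42.0], [318.3, 122.8, 51.0], [318.4, 122.8, 57.0], [318.5, 122.8, 60.0]] 22
scene1 [[294.4, 119.8, 28.0], [294.8, 119.4, 40.0], [294.8, 119.5, 42.0], [294.6, 119.4, 48.0]] 21
s8 [[313.9, 121.2, 39.0], [314.1, 120.8, 52.0], [314.0, 120.7, 54.0], [314.2, 120.9, 62.0]] 24
```

```bash
sed -i 's/obs=.*/obs=[[(318.4,122.8),(126.1,202.7)],[(294.8,119.45),(126.3,236.05)],[(317.2,132.4),(121.9,208.6)],now]/' fit.py; python3 - <<'E'
from fit import *
s=capture("scene");t=capture("top")
now=[(314.1,120.85),(125.8,208.75)]
run(s,t,now);print(tri([s,t],now))
E
```

```text
[499.023 345.656   0.001   0.655   0.73    0.602  -0.042  -0.079  -0.128
  -0.064] mark-lever 0.0528108422218061 sd 0.01179347670583337
[[-0.042 -0.106 -0.376 -0.101]
 [ 0.169 -0.202  0.087  0.059]
 [-0.086  0.455  0.789  0.137]
 [-0.031 -0.127 -0.469 -0.078]]
(array([499.437, 344.888, 160.218]), [[-0.1, 0.0], [-0.1, -0.1]])
```

The lever reads 0.602 and the tab about 0.655, so it needs about 6 mm more at the knob. I'll regrip there.

Request:
drive_tool(commands="0.35 0 0 0 0 0 100;0.35 0 0 0 0 0 100;0.35 -0.01 0 0 0 0 100;0.35 0 0 0 0 0 100;0 0 -0.2 0 0 0 100;0 0 -0.2 0 0 0 100;0 0 -0.2 0 0 0 100;0 0 -0.1 0 0 0 100;0 0 0 0 0 0 100;0 0 0 0 0 0 20;0 0 0 0 0 0 10;0 0 0 0 0 0 10;0 0 0 0 0 0 10;0 0 0 0 0 0 10;0 0 0 0 0 0 10", force=30)

```text
time_s: 31.32
eef_pos: [499.1, 345.6, 158.0]
ee_rot: [0.001, 0.0, 1.0, 0.0]
force: [-1.4, -0.3, 4.9]
grip_width: 0.299
grip_force: 33.1
```

Request:
drive_tool(commands="0.02 0 0 0 0 0 10;0.02 0 0 0 0 0 10;0.02 0 0 0 0 0 10;0.005 0 0 0 0 0 10;0 0 0 0 0 0 10;0 0 0 0 0 0 10;0 0 0 0 0 0 10")

```text
time_s: 31.9
eef_pos: [505.1, 345.6, 157.6]
ee_rot: [-0.0, 0.0, 1.0, 0.0]
force: [-3.5, 0.1, 5.0]
grip_width: 0.298
grip_force: 33.4
```

Request:
drive_tool(commands="0 0 0 0 0 0 60;0 0 0 0 0 0 100;0 0 0 0 0 0 100;0 0 0 0 0 0 100;0 0 0.3 0 0 0 100;0 0 0.3 0 0 0 100;-0.35 0 0.1 0 0 0 100;-0.4 0 0 0 0 0 100;-0.4 0 0 0 0 0 100;-0.3 0 0 0 0 0 100;0 0 0 0 0 0 100;0 0 0 0 0 0 100")

```text
time_s: 32.9
eef_pos: [359.7, 345.7, 227.8]
ee_rot: [0.001, -0.0, 1.0, 0.0]
force: [1.0, -0.3, 0.3]
grip_width: 1.0
grip_force: 0.0
```

```bash
python3 - <<'E'
from fit import *
t=capture("top");s=capture("scene")
cv2.imwrite("pics/t9.png",t["pixels"]);cv2.imwrite("pics/s9.png",s["pixels"])
for c,(x,y,w,h) in((t,(118,200,14,13)),(s,(306,112,17,15))):
    g=c["pixels"][y:y+h,x:x+w].max(-1).astype(int)
    for th in(45,55,65):
        k,l,st,ce=cv2.connectedComponentsWithStats((g<th).astype(np.uint8));j=1+st[1:,4].argmax();print(th,np.round(ce[j]+[x,y],2),st[j,4])
    if h==13:print(g[:,6:9].T)
    else:
        g=c["pixels"][127:138,312:324].astype(int);print(g[...,2]-g[...,0])
E
```

```text
45 [125.63 206.75] 59
55 [125.67 206.75] 76
65 [125.79 206.82] 91
[[105  95  77  53  39  38  38  38  36  36  43  60  78]
 [ 94  86  69  50  39  37  38  37  36  36  40  54  70]
 [ 93  87  70  49  38  36  38  36  37  36  41  56  71]]
45 [315.42 121.68] 40
55 [315.59 121.47] 51
65 [315.74 121.49] 53
[[ 84  69  24  14  46  82  82  79  80  82  80  82]
 [ 83  68  20  14  50  83  81  78  81  84  82  83]
 [ 82  57  13  19  54  82  81  81  83  83  83  83]
 [ 78  50  13  26  67  89  89  89  83  84  82  81]
 [ 70  42  12  32  81 102  98  88  83  80  79  79]
 [ 38  22  12  30  78  91  87  80  82  80  79  80]
 [ 19  10  12  26  62  67  67  71  82  80  79  79]
 [ 47  14  13  30  61  56  43  51  72  82  81  83]
 [ 56  11  21  47  68  54  28  29  46  67  82  85]
 [ 49  13  29  65  76  59  36  21  20  36  54  76]
 [ 42  11  30  69  78  63  64  55  32  16  24  47]]
```

```bash
python3 - <<'E'
from fit import *
t=capture("top");s=capture("scene")
run(s,t,[(315.6,121.5),(125.7,206.75)])
# direct check: rod col at row 131 in scene vs tab, same hinge
T,_=tri([s,t],[(317.2,132.4),(121.9,208.6)]);print("tab",T)
for hx in(497,499):
  for m in(.63,.65,.67):
    P=lambda r,o:np.array([hx+r*np.sin(m-.6),345.6+o,40+r*np.cos(m-.6)])
    rr=[proj(s,P(r,0)) for r in np.arange(40,105,.5)];k=min(rr,key=lambda u:abs(u[1]-131));k2=min(rr,key=lambda u:abs(u[1]-137))
    print(hx,m,"rod@131",k,"@137",k2,"tab s",proj(s,P(66,22)),"tab t",proj(t,P(66,22)),"knob s",proj(s,P(120,0)),"t",proj(t,P(120,0)))
E
```

```text
[498.995 345.789   0.001   0.655   0.73    0.645  -0.046  -0.048  -0.129
  -0.057] mark-lever 0.01006272750850501 sd 0.011788294514917277
[[-0.026 -0.096 -0.432 -0.09 ]
 [ 0.177 -0.189  0.043  0.076]
 [-0.071  0.466  0.737  0.148]
 [-0.07  -0.168 -0.315 -0.119]]
tab [502.478 369.277 107.128]
497 0.63 rod@131 [313.087 130.964] @137 [312.261 136.953] tab s [316.157 132.524] tab t [122.766 210.193] knob s [314.467 120.967] t [125.512 208.216]
497 0.65 rod@131 [313.566 131.034] @137 [312.612 136.972] tab s [316.513 132.682] tab t [122.795 209.691] knob s [315.137 121.257] t [125.568 207.262]
497 0.67 rod@131 [314.074 130.983] @137 [312.968 136.999] tab s [316.869 132.848] tab t [122.828 209.19 ] knob s [315.807 121.561] t [125.629 206.312]
499 0.63 rod@131 [313.657 131.051] @137 [312.823 137.045] tab s [316.7   132.743] tab t [122.802 209.429] knob s [315.028 121.187] t [125.55  207.418]
499 0.65 rod@131 [314.161 130.989] @137 [313.178 137.064] tab s [317.057 132.901] tab t [122.832 208.927] knob s [315.7   121.477] t [125.605 206.465]
499 0.67 rod@131 [314.676 130.94 ] @137 [313.561 136.964] tab s [317.413 133.067] tab t [122.864 208.426] knob s [316.37  121.781] t [125.666 205.515]
```

```bash
python3 - <<'E'
from h import *
t=capture("top");c=capture("scene")
z=lambda i,x,y,w,h:cv2.resize(i[y:y+h,x:x+w],(400,300),interpolation=cv2.INTER_CUBIC)
cv2.imwrite("pics/f.png",cv2.convertScaleAbs(np.hstack([z(t["pixels"],205,115,140,105),z(c["pixels"],205,150,160,120)]),alpha=1.6))
print(sense()["force"],sense()["time_s"])
E
```

```text
[-1.26093099  0.26185899  0.04732887] 33.2
```

View pics/f.png

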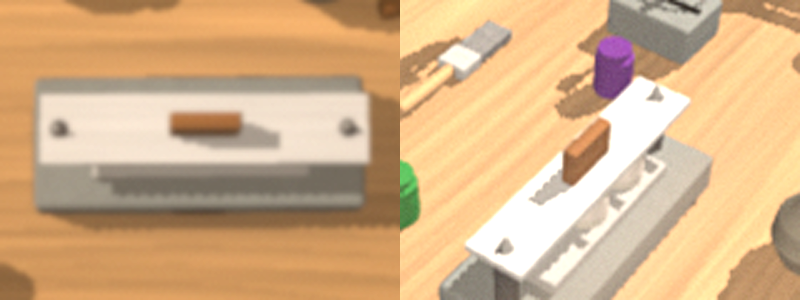

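The plate lies flat with both pins through, the pots are underneath, and the arm is clear of everything. I'm handing in.

```bash
python3 -c "
from rig import finish_job
print(finish_job())"
```

```text
the job is handed in; nothing more can be done
None
```

I handed the job in at about 33 s with every step done in the order asked: lever back to its stop, both white pots capped in cells (the third was absent), plate flat on both posts, and lever at about 0.645 against the tab's 0.655 (fit ±0.012), the tab not visibly moved; no verdict came back.

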